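Set the hatching eggs in the size rack in order of size

ROBOT

A 7-joint arm with a two-finger parallel gripper is mounted at the origin on the work surface. World frame = base frame: x ahead of the robot, y to its left, z up, the work surface at z = 0. Lengths are in m, angles in rad, forces in N, time in s.
With the tool pointing down it reaches from about 0.4 to 0.85 m from the base axis. Payload 4.5 kg.
Tool frame: the origin (TCP) lies between the finger pads; the fingertips stand r.finger_overhang ahead of it and the grasp point (between the pads) lies 8 mm behind it (r.finger_overhang is the distance from the TCP to the fingertips, in m); z points along the fingers, x is the direction in which the jaws open and shut, and the axes are right-handed (so a half turn about z gives the same grasp; the last joint's range is limited). The gripper opens to 88 mm and grips with 3 to 60 N. Pads are 18 mm wide; open, the fingers measure 123 mm over their backs; the gripper's body (75 mm by 187 mm) begins 45 mm behind the grasp point.
Start: joints at [1.294, 0.689, -0.195, 1.565, 0.157, 0.902, -0.215], TCP at [0.191, -0.595, 0.25] pointing down, gripper open.
Joint ranges: [-3.01, 3.01], [-0.46, 2.08], [-1.47, 1.51], [0.13, 2.56], [-1, 4.14], [0.04, 2.09], [-2.66, 2.66]. Speed limits (rad/s): [2.57, 2.57, 3.14, 3.14, 3.14, 3.14, 3.14].

INTERFACE

Orientations are given as a unit quaternion [x, y, z, w].
In Python, from plant import r gives the robot as it stands.
- The arm moves only by the tool move_arm, never from a script. Its argument "targets" is a list that holds one entry, the list of rows, each a list of 7 numbers: the turn, a rotation vector about the world's x, y, z in rad, then the shift along the world's x, y, z in m, then the opening, from 0 (shut) to 1 (fully open). A call has 1 to 5 rows; each row shifts and turns the pose as measured when the row begins; what a row does not reach is not made up. A row lasts 1/10 s, in which the tool goes at most 50 mm and 8.59 degrees, less where a joint would pass 70% of its speed; a pose out of reach is approached as far as the arm can. A call with a gripper value outside its range is refused whole. The fingers move at their own pace and stop on an object; "force" is the grip in N (left out, the last holds). Time passes only in rows, so rows that do not move let the fingers close. It gives the time, the measured TCP pose, the force and the opening at its end, in the units of the state.
- r.get_state(): the state, without advancing time (a new reading comes with each control period).
- r.snapshot(name): name is "side" or "top"; returns a dict with "frame" (420x560x3 uint8, red, green, blue), "K" (3x3 intrinsics, pixels), "D" ([k1, k2, p1, p2, k3] as OpenCV has them; the pictures are not rectified), "T" (4x4, takes a point from camera to world coordinates). Camera axes: x right, y up, looking along -z (the intrinsics and any distortion apply to the point x, -y, -z); pixel columns grow to the right and rows downward; lengths in m; the calibration is good to about 2 mm. A picture is of the moment at which its call begins. There is no depth.
- r.finish_job(): hands the job in, once; it reports no verdict.
Trained networks look in a picture, given as the dict that the camera call returned (one of the last four; its "shot" number tells which), for a name from the list of things; names that differ only in an ending like _2 or _b are one class to them, and where a whole thing is asked for, a point or a joint stands for the part that bears it (a point fixed in the world has none). Each returns a list of dicts, best first, with "score" (0 to 1); they miss things now and then, are a little off and sometimes report something else, mostly with a low value. They report only what shows in the picture. A call takes as long as a camera call. They do not tell look-alikes from the thing itself.
- r.find_in(picture, query): "centre" ([row, column] in pixels, amid what is visible of it).
The state is a dict: "clock": time; "q": joint angles; "qd": joint speeds; "joint_torque": joint torques, N m; "tool_pos": TCP position; "eef_rot": TCP orientation; "contact_force": force on the tool from outside, world axes, zero at the start; "moment": the same for the moment, N m; "opening": opening from 0.0 (shut) to 1.0 (fully open).
Only numpy, scipy, OpenCV 4.12 (cv2) and the standard library are available. Lean on these libraries where they do the work, as an engineer would, in place of code of your own. Each camera call takes 0.05 s, during which the arm holds its last target. There are 200 camera calls.

TASK

Move the four eggs from the setter tray to the dark steel size rack, lined up in order of size: the smallest egg in the narrowest seat at the handle end, up to the largest in the widest seat at the other end. Set each one down gently and squarely in its seat, blunt end up as it stood in the tray; they are fragile, so do not drop, tip or crush them. Leave the candling lamp where it lies.

Things in the scene. Friction and masses are not known exactly. Their poses are not given: they have to be found in the camera images.
- egg_a: smallest egg, plain light-brown shell, 37 mm wide, 49 mm long, 36 g, standing blunt end up. Origin on its axis at the widest section, z to the blunt tip (21 mm above; narrow tip 28 mm below). Origin height over the table: 38 mm in the tray, 45 mm when settled in its rack seat. Fragile: breaks if let fall over 15 mm, tipped on its side or gripped with over 40 N
- egg_b: second smallest egg, plain light-brown shell, 42 mm wide, 56 mm long, 54 g, standing blunt end up. Origin on its axis at the widest section, z to the blunt tip (24 mm above; narrow tip 32 mm below). Origin height over the table: 43 mm in the tray, 48 mm when settled in its rack seat. Fragile: breaks if let fall over 15 mm, tipped on its side or gripped with over 40 N
- egg_c: second largest egg, plain light-brown shell, 47 mm wide, 63 mm long, 76 g, standing blunt end up. Origin on its axis at the widest section, z to the blunt tip (27 mm above; narrow tip 36 mm below). Origin height over the table: 48 mm in the tray, 50 mm when settled in its rack seat. Fragile: breaks if let fall over 15 mm, tipped on its side or gripped with over 40 N
- egg_d: largest egg, plain light-brown shell, 52 mm wide, 71 mm long, 105 g, standing blunt end up. Origin on its axis at the widest section, z to the blunt tip (31 mm above; narrow tip 40 mm below). Origin height over the table: 53 mm in the tray, 53 mm when settled in its rack seat. Fragile: breaks if let fall over 15 mm, tipped on its side or gripped with over 40 N
- seat_1: rack seat 1, narrowest, at the handle end: white plastic collar, inside diameter 24 mm, outside 31 mm, 12 mm high. Origin at its foot's centre, on the rack's bar 12 mm above the table; z up; x along the row from the handle to the widest seat. The fixed rack points any way round: seats 72 mm apart in a row on a dark steel bar 284 x 66 mm, flat loop handle 77 mm out from this seat
- seat_2: rack seat 2: white plastic collar, inside diameter 28 mm, outside 35 mm, 12 mm high. Origin at its foot's centre, on the rack's bar 12 mm above the table; z up; x along the row from the handle to the widest seat. Fixed
- seat_3: rack seat 3: white plastic collar, inside diameter 32 mm, outside 39 mm, 12 mm high. Origin at its foot's centre, on the rack's bar 12 mm above the table; z up; x along the row from the handle to the widest seat. Fixed
- seat_4: rack seat 4, widest, far from the handle: white plastic collar, inside diameter 36 mm, outside 43 mm, 12 mm high. Origin at its foot's centre, on the rack's bar 12 mm above the table; z up; x along the row from the handle to the widest seat. Fixed
- tray: white plastic setter tray, fixed, 280 x 190 mm, rim 16 mm high; six pockets (collars 26 mm inside, 33 mm outside, mouths 18 mm above the table) at x = -90, 0, 90 and y = -45, 45 mm, four of them holding the eggs. Origin at the centre of its underside, on the table; x along the long side, z up. Fingers closing along a diagonal, 45 degrees to x, have most room
- lamp: hand-held candling lamp, white and blue plastic, loose, lying on the table beyond tray and rack, about 145 x 140 mm, 68 mm high, to be left alone. Origin on the table under the joint of white head and blue nozzle; y along the head towards the nozzle
Things that resemble listed ones, but are neither listed nor needed, are in the scene too. Leave any blue or red look-alike of the egg_a alone. Leave any purple or red look-alike of the egg_b alone.

How it is judged:
At the end, for the whole second after the job is handed in: each egg stands in its own seat of the rack (smallest in seat_1 at the handle end, largest in seat_4): its origin within 12 mm of the seat's axis and within 6 mm of the seated height, blunt end up within 0.35 rad of vertical, at rest and released (horizontal distance between egg_a and seat_1 below 0.012 m and z of egg_a in the frame of seat_1 between 0.0273 and 0.0393 m and angle between each of egg_a, egg_b, egg_c, egg_d's own z axis and vertical below 0.35 rad and linear speed of each of egg_a, egg_b, egg_c, egg_d below 0.02 m/s and angular speed of each of egg_a, egg_b, egg_c, egg_d below 0.3 rad/s and contact force between each of egg_a, egg_b, egg_c, egg_d and the fingers below 0.1 N and horizontal distance between egg_b and seat_2 below 0.012 m and z of egg_b in the frame of seat_2 between 0.0298 and 0.0418 m and horizontal distance between egg_c and seat_3 below 0.012 m and z of egg_c in the frame of seat_3 between 0.0323 and 0.0443 m and horizontal distance between egg_d and seat_4 below 0.012 m and z of egg_d in the frame of seat_4 between 0.0352 and 0.0472 m); the robot touches nothing.
It fails at once if an egg is let fall (moves faster than 0.6 m/s, untouched by the fingers) ((contact force between egg_a and the fingers below 0.05 N and linear speed of egg_a above 0.6 m/s) or (contact force between egg_b and the fingers below 0.05 N and linear speed of egg_b above 0.6 m/s) or (contact force between egg_c and the fingers below 0.05 N and linear speed of egg_c above 0.6 m/s) or (contact force between egg_d and the fingers below 0.05 N and linear speed of egg_d above 0.6 m/s)).
It fails at once if an egg is tipped on its side (more than 1 rad) (angle between any of egg_a, egg_b, egg_c, egg_d's own z axis and vertical above 1 rad).
It fails at once if an egg is crushed (gripped with more than 40 N: forces of both fingers together over 85 N) (contact force between any of egg_a, egg_b, egg_c, egg_d and the fingers above 85 N).
It fails at once if the candling lamp is moved more than 20 mm (distance of lamp from where it was at the start of the episode above 0.02 m).
It also fails if it takes over 120 s, if anything falls off the work surface, if the arm or the gripper's body presses on something with over 40 N, if the wrist force passes 120 N, or if a joint passes its speed limit or range.

## Working session

There is one attempt and no reset: what is moved stays moved. The work goes in short steps, Python scripts to look and compute and a tool call to move; the robot and the scene stay as the last step left them, time stands still between calls to the robot, and variables do not carry over. Pictures are saved under pics/ and viewed, about 12 in all and at most 16, crops included, and the job is handed in when it is done.

Besides the shell and the picture viewer there is one more tool, called after ">>>" by a JSON object that holds its "fn" and its "kwargs". move_arm: Moves the arm, as the interface text tells. Its arguments: {"type":"object","properties":{"targets":{"type":"array","items":{"type":"array","items":{"type":"array","items":{"type":"number"}}}},"force":{"type":"number"}},"required":["targets"]}

```bash
mkdir -p pics; cat > h.py <<'E'
import numpy as np, cv2
from plant import r
def ray(p,rc):
    K,D,T=np.array(p["K"]),np.array(p["D"]),np.array(p["T"])
    u=cv2.undistortPoints(np.array([[[rc[1],rc[0]]]],float),K,D)[0,0]
    return T[:3,3],T[:3,:3]@np.array([u[0],-u[1],-1.])
def at(p,rc,z):
    o,d=ray(p,rc); return o+d*(z-o[2])/d[2]
def proj(p,X):
    T=np.array(p["T"]);c=T[:3,:3].T@(np.array(X)-T[:3,3]);c=c*[1,-1,-1]
    q=cv2.projectPoints(c.reshape(1,1,3),np.zeros(3),np.zeros(3),np.array(p["K"]),np.array(p["D"]))[0][0,0]
    return q[::-1]
def save(p,n,crop=None,s=1):
    f=p["frame"][...,::-1]
    if crop: f=f[crop[0]:crop[1],crop[2]:crop[3]]
    cv2.imwrite("pics/"+n+".png",cv2.resize(f,None,fx=s,fy=s,interpolation=cv2.INTER_CUBIC))
E
python3 - <<'E'
from h import *
print(r.get_state(), r.finger_overhang)
for n in("top","side"):
    p=r.snapshot(n); save(p,n+"0",None,1.4)
    print(n,np.round(p["T"],3).tolist())
    for q in("egg_a","egg_b","egg_c","egg_d","seat_1","tray","lamp"):
        print(q,[(np.round(d["centre"]).tolist(),round(d["score"],2),np.round(at(p,d["centre"],.04)[:2],3).tolist()) for d in r.find_in(p,q)])
E
```

```text
{'clock': 0.0, 'q': array([ 1.29383171,  0.68998563, -0.19454856,  1.56634375,  0.15728436,
        0.90252287, -0.21508249]), 'qd': array([ 0.00024769, -0.00013459, -0.00105584, -0.00043826, -0.000918  ,
       -0.00026269, -0.00122475]), 'joint_torque': array([-3.31407955e-04, -5.27550924e+01, -1.26702514e+00, -1.53427023e+01,
       -5.26643603e-02,  6.56121192e-03,  1.48460817e-04]), 'tool_pos': array([ 0.19089992, -0.59447764,  0.24890995]), 'eef_rot': array([ 8.08052831e-01, -5.89109286e-01, -7.84130754e-04, -5.06737496e-04]), 'contact_force': array([ 0.10558182,  0.34235703, -0.24595033]), 'moment': array([-0.01777349, -0.00046307, -0.03227344]), 'opening': 1.001134260436878} 0.011
top [[0.006, 0.982, -0.19, 0.393], [-1.0, 0.003, -0.018, 0.029], [-0.017, 0.19, 0.982, 1.112], [0.0, 0.0, 0.0, 1.0]]
egg_a [([271.0, 221.0], 0.91, [0.461, 0.173]), ([163.0, 226.0], 0.8, [0.727, 0.167]), ([255.0, 144.0], 0.72, [0.499, 0.36]), ([205.0, 186.0], 0.67, [0.621, 0.265]), ([202.0, 222.0], 0.65, [0.63, 0.175]), ([226.0, 143.0], 0.59, [0.569, 0.365]), ([207.0, 274.0], 0.59, [0.617, 0.049]), (
[... 2446 characters left out ...]
24.0, 281.0], 0.67, [0.62, 0.065]), ([262.0, 268.0], 0.6, [0.633, 0.172]), ([364.0, 286.0], 0.6, [0.581, 0.381])]
egg_d [([300.0, 268.0], 0.86, [0.623, 0.26]), ([368.0, 336.0], 0.84, [0.506, 0.383]), ([261.0, 370.0], 0.78, [0.447, 0.155]), ([264.0, 209.0], 0.78, [0.739, 0.187]), ([304.0, 318.0], 0.68, [0.538, 0.261]), ([224.0, 281.0], 0.67, [0.62, 0.065]), ([262.0, 268.0], 0.6, [0.633, 0.172]), ([364.0, 286.0], 0.6, [0.581, 0.381])]
seat_1 [([173.0, 281.0], 0.7, [0.636, -0.109]), ([151.0, 328.0], 0.54, [0.532, -0.213]), ([144.0, 349.0], 0.52, [0.479, -0.249]), ([162.0, 306.0], 0.49, [0.582, -0.158])]
tray [([301.0, 328.0], 0.89, [0.521, 0.253])]
lamp [([185.0, 216.0], 0.78, [0.775, -0.054])]
```

View pics/top0.png

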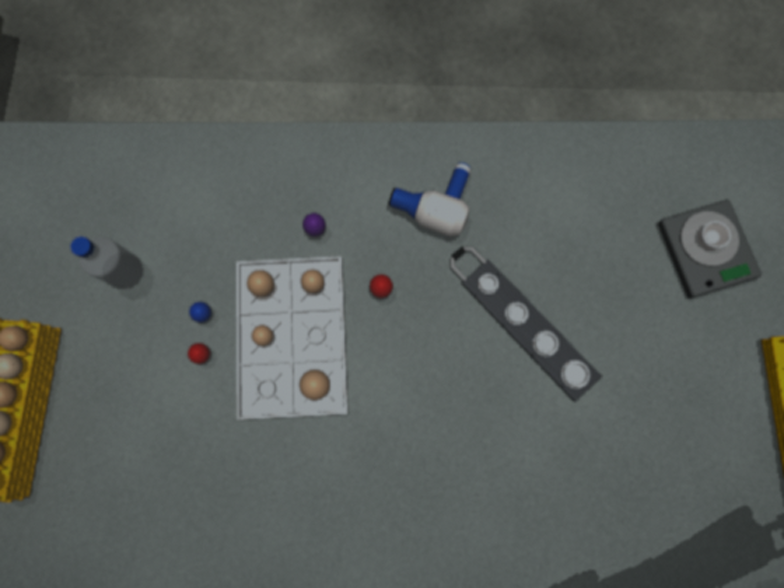

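View pics/side0.png

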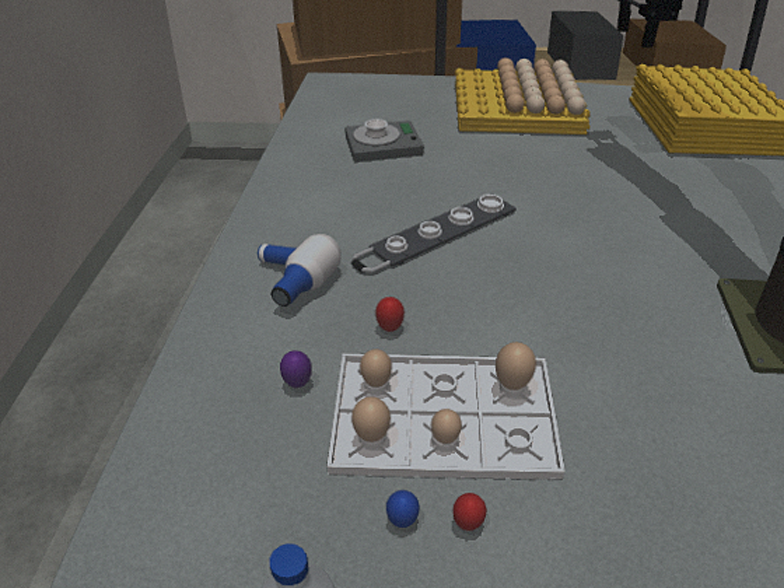

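The top picture shows the tray with four light-brown eggs. In original pixels (row, column) the largest is at (271,221), then (205,186), (202,222) and the smallest at (239,186). The blue, red and purple balls lie outside the tray. The rack's handle is at about (187,331), so seat_1 is at (200,351) and seat_4 at (265,409). Next I fit the tray and rack poses from both views.

```bash
cat > fit.py <<'E'
from h import *
from scipy.optimize import least_squares
P={n:r.snapshot(n) for n in("top","side")}
eggs={"d":(271,221),"c":(205,186),"b":(202,222),"a":(239,186)}
eggs_s={"d":(262,370),"c":(300,268),"b":(262,268),"a":(304,318)}
seats=[(200,351),(226,368),(247,389),(265,409)]
seats_s=[(173,281),(162,306),(151,328),(144,349)]
def blob(m,rc):
    n,l,s,c=cv2.connectedComponentsWithStats(m.astype(np.uint8))
    d=[np.hypot(c[i][1]-rc[0],c[i][0]-rc[1]) if s[i][4]>20 else 1e9 for i in range(1,n)]
    i=1+int(np.argmin(d)); return np.array([c[i][1],c[i][0]]),s[i][4],[s[i][1]+(s[i][3]-1)/2,s[i][0]+(s[i][2]-1)/2]
hz=dict(a=.038,b=.043,c=.048,d=.053)
ob={}
for n,p in P.items():
    hsv=cv2.cvtColor(p["frame"],cv2.COLOR_RGB2HSV).astype(int)
    me=(hsv[...,0]<25)&(hsv[...,1]>75)&(hsv[...,2]>60)
    g=p["frame"].min(2)
    E=eggs if n=="top" else eggs_s; S=seats if n=="top" else seats_s
    for k,v in E.items():
        c,a,bb=blob(me,v); ob[n,k]=np.array(bb); print(n,k,c.round(1),a,bb)
    for i,v in enumerate(S):
        y,x=v; w=g[y-14:y+15,x-14:x+15]; t=(float(w.max())+np.median(w))/2
        m=np.zeros(g.shape,bool); m[y-14:y+15,x-14:x+15]=w>t
        c,a,bb=blob(m,v); ob[n,i]=np.array(bb); print(n,i,c.round(1),a,bb)
def W(t,x,y,z): return [t[0]+np.cos(t[2])*x-np.sin(t[2])*y,t[1]+np.sin(t[2])*x+np.cos(t[2])*y,z]
PK={"d":(-90,-45),"a":(0,45),"c":(90,45),"b":(90,-45)}
def res(t,cams=("top","side")):
    return np.concatenate([proj(P[n],W(t,PK[k][0]/1e3,PK[k][1]/1e3,hz[k]-.002))-ob[n,k] for n in cams for k in PK])
def rs(t,cams=("top","side")):
    return np.concatenate([proj(P[n],W(t,i*.072,0,.019))-ob[n,i] for n in cams for i in range(4)])
for f,t0 in((res,[.54,.21,1.57]),(rs,[.636,-.14,-2.4])):
    for cams in(("top",),("side",),("top","side")):
        s=least_squares(f,t0,args=(cams,)); print(f.__name__,cams,s.x.round(4),s.fun.round(1).tolist())
    if f is res: print({k:np.round(W(s.x,PK[k][0]/1e3,PK[k][1]/1e3,hz[k]),4).tolist() for k in PK})
    else: print([np.round(W(s.x,i*.072,0,.012),4).tolist() for i in range(4)])
for n in P:
    for k in "abcd": print(n,k,at(P[n],ob[n,k],hz[k]-.002).round(4))
    for i in range(4): print(n,i,at(P[n],ob[n,i],.019).round(4))
E
python3 fit.py
```

```text
top d [274.4 224.2] 289 [np.float64(274.5), np.float64(224.5)]
top c [202.  185.5] 226 [np.float64(202.0), np.float64(185.5)]
top b [200.6 222.8] 166 [np.float64(200.5), np.float64(223.0)]
top a [239.2 186.9] 131 [np.float64(239.0), np.float64(187.0)]
top 0 [201.9 348.7] 141 [np.float64(202.0), np.float64(348.5)]
top 1 [223.3 369. ] 186 [np.float64(223.5), np.float64(368.5)]
top 2 [244.7 390. ] 217 [np.float64(245.0), np.float64(390.0)]
top 3 [266.9 410.5] 223 [np.float64(267.0), np.float64(410.5)]
side d [251.6 370. ] 129 [np.float64(254.5), np.float64(369.0)]
side c [289.5 273.1] 21 [np.float64(290.0), np.float64(272.5)]
side b [255.6 266.5] 95 [np.float64(257.0), np.float64(267.0)]
side a [294.8 319. ] 33 [np.float64(295.5), np.float64(319.0)]
side 0 [172.7 283.2] 41 [np.float64(172.0), np.float64(283.0)]
side 1 [162.5 306.9] 58 [np.float64(162.5), np.float64(307.0)]
side 2 [152.9 328.7] 49 [np.float64(151.5), np.float64(329.0)]
side 3 [144.5 350.5] 52 [np.float64(144.0), np.float64(350.5)]
res ('top',) [0.5396 0.2136 0.0553] [-0.2, -0.1, 0.2, 0.0, 0.0, 0.2, 0.0, -0.2]
res ('side'
[... 511 characters left out ...]
 -0.1379 -2.4078] [-0.2, 0.6, -0.5, 0.9, -0.2, 0.1, -0.0, 0.8, 1.5, 0.0, 0.6, -0.0, 1.8, 0.5, 0.2, 0.1]
[[0.6345, -0.1379, 0.012], [0.581, -0.1862, 0.012], [0.5276, -0.2344, 0.012], [0.4741, -0.2826, 0.012]]
top a [0.5375 0.2586 0.036 ]
top b [0.6321 0.1732 0.041 ]
top c [0.627 0.264 0.046]
top d [0.4518 0.1634 0.051 ]
top 0 [ 0.6339 -0.1364  0.019 ]
top 1 [ 0.5799 -0.184   0.019 ]
top 2 [ 0.527  -0.2342  0.019 ]
top 3 [ 0.4741 -0.2808  0.019 ]
side a [0.5374 0.2396 0.036 ]
side b [0.6362 0.16   0.041 ]
side c [0.6168 0.2428 0.046 ]
side d [0.4503 0.148  0.051 ]
side 0 [ 0.6352 -0.1439  0.019 ]
side 1 [ 0.5811 -0.1887  0.019 ]
side 2 [ 0.5289 -0.2428  0.019 ]
side 3 [ 0.4745 -0.2836  0.019 ]
```

```bash
sed -i 's/me=.*/me=(hsv[...,0]<25)\&(hsv[...,1]>(45 if n=="top" else 50))\&(hsv[...,2]>30)/; s/print(n,k,c.round(1),a,bb)/print(n,k,c.round(1),a,bb)/' fit.py
python3 - <<'E'
import re
s=open('fit.py').read()
s=s.replace("i*.072,0,.019","i*.072,0,.022").replace("ob[n,i],.019","ob[n,i],.022")
s+='''
s=least_squares(res,[.54,.21,0.05],args=(("top",),)).x; s2=least_squares(rs,[.636,-.14,-2.4],args=(("top",),)).x
v=[]
for n,cr in(("top",(185,290,160,265)),("side",(240,330,240,400))):
    f=cv2.resize(P[n]["frame"][cr[0]:cr[1],cr[2]:cr[3],::-1],None,fx=5,fy=5,interpolation=cv2.INTER_CUBIC)
    for k in PK:
        a=np.linspace(0,6.283,40); rr=dict(a=.0185,b=.021,c=.0235,d=.026)[k]
        for t in a:
            X=np.array(W(s,PK[k][0]/1e3,PK[k][1]/1e3,hz[k]))+[rr*np.cos(t),rr*np.sin(t),0]
            q=(proj(P[n],X)-[cr[0]-.5,cr[2]-.5])*5; cv2.circle(f,(int(q[1]),int(q[0])),1,(0,255,0),-1)
    cv2.imwrite(f"pics/ov_{n}.png",f)
'''
open('fit.py','w').write(s)
E
python3 fit.py
```

```text
top d [274.5 224.3] 338 [np.float64(274.5), np.float64(224.0)]
top c [202.1 185.7] 268 [np.float64(202.0), np.float64(185.5)]
top b [200.6 222.8] 207 [np.float64(200.5), np.float64(222.5)]
top a [239.4 187. ] 162 [np.float64(239.5), np.float64(187.0)]
top 0 [202.  348.6] 138 [np.float64(202.0), np.float64(348.5)]
top 1 [223.3 369. ] 186 [np.float64(223.5), np.float64(368.5)]
top 2 [244.7 390.1] 217 [np.float64(245.0), np.float64(390.0)]
top 3 [267.  410.5] 224 [np.float64(267.0), np.float64(410.5)]
side d [260.6 367.7] 739 [np.float64(260.5), np.float64(368.0)]
side c [298.8 264.6] 657 [np.float64(299.0), np.float64(265.0)]
side b [262.3 268.1] 450 [np.float64(262.0), np.float64(268.0)]
side a [303.8 318.4] 398 [np.float64(304.0), np.float64(318.5)]
side 0 [172.7 283.1] 43 [np.float64(172.0), np.float64(283.0)]
side 1 [162.4 307. ] 57 [np.float64(162.5), np.float64(307.0)]
side 2 [152.8 328.6] 52 [np.float64(151.5), np.float64(329.0)]
side 3 [144.3 350.3] 52 [np.float64(143.5), np.float64(350.5)]
res ('top',) [0.5393 0.2142 0.0554] [-0.1, 0.1, -0.2, -0.2, 0.1, -0.0, 0.2, 0.1]
res ('s
[... 520 characters left out ...]
41 -0.1363 -2.4054] [-0.3, 0.1, -0.5, 0.5, -0.3, -0.2, -0.1, 0.6, 0.8, 0.2, -0.1, 0.1, 1.1, 0.6, -0.0, 0.3]
[[0.6341, -0.1363, 0.012], [0.5807, -0.1847, 0.012], [0.5274, -0.233, 0.012], [0.474, -0.2814, 0.012]]
top a [0.5363 0.2585 0.036 ]
top b [0.6321 0.1745 0.041 ]
top c [0.627 0.264 0.046]
top d [0.4518 0.1646 0.051 ]
top 0 [ 0.6332 -0.136   0.022 ]
top 1 [ 0.5794 -0.1834  0.022 ]
top 2 [ 0.5266 -0.2335  0.022 ]
top 3 [ 0.4738 -0.2799  0.022 ]
side a [0.5376 0.2584 0.036 ]
side b [0.6328 0.1726 0.041 ]
side c [0.6271 0.2636 0.046 ]
side d [0.4527 0.1635 0.051 ]
side 0 [ 0.6348 -0.1397  0.022 ]
side 1 [ 0.5809 -0.1842  0.022 ]
side 2 [ 0.529 -0.238  0.022]
side 3 [ 0.4747 -0.2811  0.022 ]
```

View pics/ov_side.png

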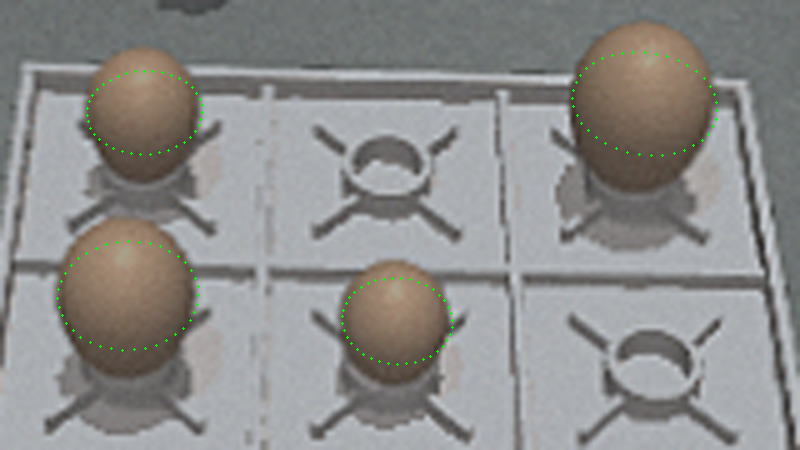

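View pics/ov_top.png

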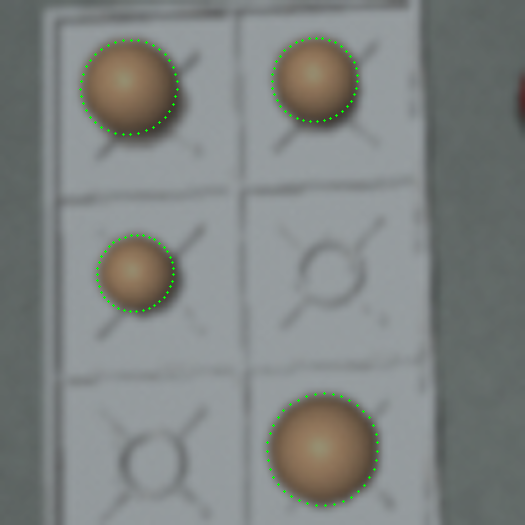

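The overlay agrees in both views to under 1 px, so the largest egg is egg_d and the smallest is egg_a. The balls are all outside the tray. One jaw angle of about -0.80 rad suits both the tray diagonal and the direction across the rack.

>>> {"fn": "move_arm", "kwargs": {"targets": [[[0,0,0.092,0.034,0.034,0,1],[0,0,0.092,0.034,0.034,0,1],[0,0,0.092,0.034,0.034,0,1],[0,0,0.092,0.034,0.034,0,1],[0,0,0.092,0.034,0.034,0,1]]], "force": 15}}

```text
clock: 1.5
tool_pos: [0.3573, -0.4268, 0.2498]
eef_rot: [0.921, -0.39, 0.001, 0.004]
contact_force: [0.1, -0.7, 1.1]
opening: 1.004
```

>>> {"fn": "move_arm", "kwargs": {"targets": [[[0,0,0,0.03,0.038,0,1],[0,0,0,0.03,0.038,0,1],[0,0,0,0.03,0.038,0,1],[0,0,0,0.03,0.038,0,1],[0,0,0,0.01,0.048,0,1]]]}}

```text
clock: 2.0
tool_pos: [0.495, -0.2214, 0.2508]
eef_rot: [0.921, -0.39, 0.005, 0.004]
contact_force: [0.3, 0.1, 0.0]
opening: 1.001
```

>>> {"fn": "move_arm", "kwargs": {"targets": [[[0,0,0,0.01,0.048,0,1],[0,0,0,0.01,0.048,0,1],[0,0,0,0.01,0.048,0,1],[0,0,0,0.01,0.048,0,1],[0,0,0,0,0.048,0,1]]]}}

```text
clock: 2.5
tool_pos: [0.5375, 0.0244, 0.2516]
eef_rot: [0.921, -0.39, 0.007, 0.003]
contact_force: [0.5, -0.1, 0.6]
opening: 0.999
```

>>> {"fn": "move_arm", "kwargs": {"targets": [[[0,0,0,0,0.048,-0.01,1],[0,0,0,0,0.048,-0.02,1],[0,0,0,0,0.048,-0.015,1],[0,0,0,0,0.046,-0.02,1],[0,0,0,0,0.044,-0.02,1]]]}}

```text
clock: 3.0
tool_pos: [0.5398, 0.2603, 0.171]
eef_rot: [0.921, -0.39, 0.011, -0.001]
contact_force: [0.7, -0.7, 0.6]
opening: 1.0
```

>>> {"fn": "move_arm", "kwargs": {"targets": [[[0,0,0,0,0,0,1],[0,0,0,0,0,0,1]]]}}

```text
clock: 3.2
tool_pos: [0.5363, 0.2699, 0.1682]
eef_rot: [0.923, -0.384, 0.009, -0.002]
contact_force: [0.9, -0.7, -0.4]
opening: 1.001
```

```bash
cat > err.py <<'E'
import sys
from h import *
from scipy.spatial.transform import Rotation as R
T=dict(d=(.4525,.1638),a=(.5373,.2587),c=(.6272,.2637),b=(.6322,.1738),s1=(.6337,-.136),s2=(.5803,-.1842),s3=(.527,-.2326),s4=(.4737,-.281))[sys.argv[1]]
s=r.get_state();q=R.from_quat(s["eef_rot"]).as_matrix();z=q[:,2]
g=s["tool_pos"]-.008*z
fix=np.cross(z,[0,0,-1])
print("grasp",g.round(4),"dxy",(np.array(T)-g[:2]).round(4),"tiltfix",fix.round(4),"yaw",round(np.arctan2(q[1,0],q[0,0]),3),"F",s["contact_force"].round(2),s["opening"],s["clock"],s["q"].round(2))
E
python3 err.py a
```

```text
grasp [0.5361 0.27   0.1762] dxy [ 0.0012 -0.0113] tiltfix [0.0025 0.0175 0.    ] yaw -0.789 F [ 0.95 -0.66 -0.43] 1.0010543776238963 3.2 [-0.44  0.76 -0.18  1.73  0.22  0.66 -1.54]
```

>>> {"fn": "move_arm", "kwargs": {"targets": [[[0.002,0.017,0,0.001,-0.011,-0.03,1],[0,0,0,0,0,-0.04,1],[0,0,0,0,0,-0.025,1],[0,0,0,0,0,-0.012,1],[0,0,0,0,0,0,1]]]}}

```text
clock: 3.7
tool_pos: [0.5411, 0.2546, 0.0616]
eef_rot: [0.922, -0.387, 0.003, -0.002]
contact_force: [0.1, -0.6, -0.3]
opening: 1.0
```

```bash
python3 err.py a; python3 - <<'E'
from h import *
p=r.snapshot("side"); save(p,"g1",(200,350,220,420),4)
E
```

```text
grasp [0.541  0.2546 0.0696] dxy [-0.0037  0.0041] tiltfix [-0.0011  0.0072  0.    ] yaw -0.795 F [ 0.13 -0.57 -0.28] 1.0003290425767986 3.7 [-0.44  0.92 -0.14  1.78  0.26  0.45 -1.56]
```

View pics/g1.png

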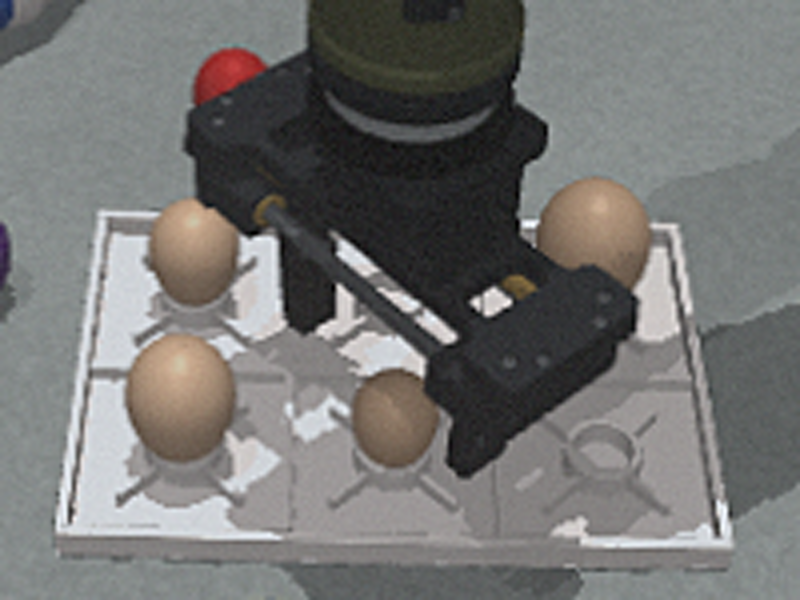

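The fingers straddle egg_a (crop pixel about (415,395)) and the neighbouring eggs are clear. I correct the offset and descend.

>>> {"fn": "move_arm", "kwargs": {"targets": [[[0,0.007,0,-0.004,0.004,-0.01,1],[0,0,0,0,0,-0.012,1],[0,0,0,0,0,-0.007,1],[0,0,0,0,0,0,1]]]}}

```text
clock: 4.15
tool_pos: [0.5399, 0.2601, 0.0351]
eef_rot: [0.922, -0.387, 0.002, -0.004]
contact_force: [-0.2, -0.7, 0.6]
opening: 1.001
```

```bash
python3 err.py a
```

```text
grasp [0.5398 0.2601 0.0431] dxy [-0.0025 -0.0014] tiltfix [-0.0053  0.007   0.    ] yaw -0.796 F [-0.18 -0.75  0.57] 1.0014780732561928 4.15 [-0.45  0.96 -0.13  1.78  0.27  0.41 -1.57]
```

>>> {"fn": "move_arm", "kwargs": {"targets": [[[-0.005,0.007,0,-0.003,-0.002,-0.004,1],[0,0,0,0,0,0,1],[0,0,0,0,0,0,0.6],[0,0,0,0,0,0,0.5],[0,0,0,0,0,0,0.48]]]}}

```text
clock: 4.65
tool_pos: [0.5371, 0.2583, 0.0314]
eef_rot: [0.922, -0.387, 0.0, -0.0]
contact_force: [0.0, -0.2, -0.2]
opening: 0.751
```

```bash
python3 err.py a
```

```text
grasp [0.5371 0.2583 0.0394] dxy [0.0002 0.0004] tiltfix [-0.0004  0.0005  0.    ] yaw -0.795 F [ 0.01 -0.24 -0.17] 0.7514211542044351 4.65 [-0.45  0.97 -0.13  1.78  0.27  0.41 -1.57]
```

>>> {"fn": "move_arm", "kwargs": {"targets": [[[0,0,0,0,0,0,0.3],[0,0,0,0,0,0,0.3],[0,0,0,0,0,0,0.3],[0,0,0,0,0,0,0.3],[0,0,0,0,0,0,0.3]]], "force": 15}}

```text
clock: 5.15
tool_pos: [0.5377, 0.2581, 0.032]
eef_rot: [0.922, -0.388, 0.001, -0.001]
contact_force: [0.3, 0.2, 0.3]
opening: 0.408
```

>>> {"fn": "move_arm", "kwargs": {"targets": [[[0,0,0,0,0,0,0.3],[0,0,0,0,0,0.01,0.3],[0,0,0,0,0,0.02,0.3],[0,0,0,0,0,0.04,0.3],[0,0,0,0,0,0.03,0.3]]]}}

```text
clock: 5.65
tool_pos: [0.5341, 0.2566, 0.132]
eef_rot: [0.922, -0.387, -0.002, 0.003]
contact_force: [0.1, 0.2, 0.6]
opening: 0.407
```

>>> {"fn": "move_arm", "kwargs": {"targets": [[[0,0,0,0.008,-0.03,0.02,0.3],[0,0,0,0.012,-0.045,0.01,0.3],[0,0,0,0.012,-0.045,0,0.3],[0,0,0,0.012,-0.045,0,0.3],[0,0,0,0.012,-0.045,0,0.3]]]}}

```text
clock: 6.15
tool_pos: [0.5914, 0.0536, 0.1733]
eef_rot: [0.926, -0.378, 0.001, -0.005]
contact_force: [1.1, 0.8, -0.0]
opening: 0.409
```

>>> {"fn": "move_arm", "kwargs": {"targets": [[[0,0,0,0.012,-0.045,0,0.3],[0,0,0,0.012,-0.045,0,0.3],[0,0,0,0.01,-0.035,0,0.3],[0,0,0,0.005,-0.02,0,0.3],[0,0,0,0,-0.008,0,0.3]]]}}

```text
clock: 6.65
tool_pos: [0.6311, -0.1159, 0.177]
eef_rot: [0.924, -0.383, 0.003, -0.003]
contact_force: [-0.9, 0.1, -0.4]
opening: 0.407
```

```bash
python3 err.py s1
```

```text
grasp [ 0.6311 -0.1159  0.185 ] dxy [ 0.0026 -0.0201] tiltfix [-0.0031  0.0086  0.    ] yaw -0.787 F [-0.87  0.11 -0.41] 0.4070901384754253 6.65 [ 0.27  0.8  -0.29  1.58  0.29  0.79 -0.93]
```

>>> {"fn": "move_arm", "kwargs": {"targets": [[[-0.003,0.009,0,0.003,-0.014,-0.02,0.3],[0,0,0,0,-0.006,-0.04,0.3],[0,0,0,0,0,-0.03,0.3],[0,0,0,0,0,-0.012,0.3],[0,0,0,0,0,0,0.3]]]}}

```text
clock: 7.15
tool_pos: [0.6344, -0.1339, 0.0759]
eef_rot: [0.924, -0.383, 0.001, -0.002]
contact_force: [0.9, -0.2, 0.6]
opening: 0.409
```

```bash
python3 err.py s1
```

```text
grasp [ 0.6344 -0.1339  0.0839] dxy [-0.0007 -0.0021] tiltfix [-0.0018  0.0037  0.    ] yaw -0.785 F [ 0.95 -0.18  0.57] 0.4094419387499633 7.15 [ 0.27  0.95 -0.24  1.61  0.34  0.62 -0.94]
```

>>> {"fn": "move_arm", "kwargs": {"targets": [[[-0.002,0.004,0,-0.001,-0.002,-0.012,0.3],[0,0,0,0,0,-0.01,0.3],[0,0,0,0,0,-0.004,0.3],[0,0,0,0,0,0,0.3]]]}}

```text
clock: 7.55
tool_pos: [0.6358, -0.1337, 0.0518]
eef_rot: [0.924, -0.381, 0.002, -0.001]
contact_force: [0.0, -0.1, 0.0]
opening: 0.409
```

```bash
python3 err.py s1; python3 - <<'E'
from h import *
p=r.snapshot("side"); save(p,"p1",(110,210,220,380),4)
E
```

```text
grasp [ 0.6358 -0.1337  0.0598] dxy [-0.0021 -0.0023] tiltfix [-0.0003  0.005   0.    ] yaw -0.783 F [ 0.01 -0.07  0.05] 0.40863234229342094 7.55 [ 0.26  0.98 -0.23  1.61  0.35  0.58 -0.95]
```

View pics/p1.png

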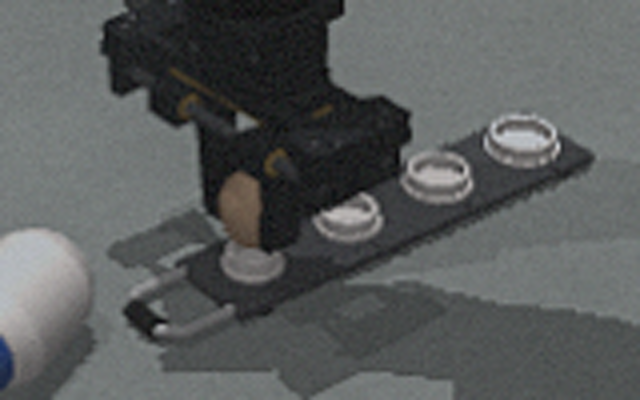

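The egg hangs just over seat_1 (crop pixel (252,262)), partly hidden by the near finger. I correct the offset and lower slowly.

>>> {"fn": "move_arm", "kwargs": {"targets": [[[0,0.005,0,-0.002,-0.002,-0.005,0.3],[0,0,0,0,0,-0.003,0.3],[0,0,0,0,0,0,0.3]]]}}

```text
clock: 7.9
tool_pos: [0.6347, -0.1361, 0.0447]
eef_rot: [0.924, -0.382, 0.001, -0.0]
contact_force: [0.6, 0.5, -1.1]
opening: 0.41
```

```bash
python3 err.py s1
```

```text
grasp [ 0.6347 -0.1361  0.0527] dxy [-0.001   0.0001] tiltfix [0.0001 0.0022 0.    ] yaw -0.783 F [ 0.62  0.47 -1.09] 0.4103110028393322 7.9 [ 0.26  1.   -0.23  1.61  0.35  0.58 -0.95]
```

>>> {"fn": "move_arm", "kwargs": {"targets": [[[0,0.002,0,-0.001,0,-0.003,0.3],[0,0,0,0,0,-0.002,0.3],[0,0,0,0,0,-0.001,0.3],[0,0,0,0,0,0,0.3]]]}}

```text
clock: 8.3
tool_pos: [0.6349, -0.1371, 0.0394]
eef_rot: [0.924, -0.382, 0.002, 0.0]
contact_force: [0.2, 0.2, 0.5]
opening: 0.411
```

```bash
python3 err.py s1
```

```text
grasp [ 0.6348 -0.1371  0.0474] dxy [-0.0011  0.0011] tiltfix [0.0013 0.0029 0.    ] yaw -0.784 F [0.21 0.23 0.45] 0.41117525231736113 8.3 [ 0.26  1.   -0.22  1.61  0.36  0.57 -0.95]
```

>>> {"fn": "move_arm", "kwargs": {"targets": [[[0,0,0,-0.001,0.001,-0.0015,0.3],[0,0,0,0,0,0,0.3],[0,0,0,0,0,0,0.5],[0,0,0,0,0,0,0.6],[0,0,0,0,0,0,0.7]]]}}

```text
clock: 8.8
tool_pos: [0.6343, -0.1363, 0.0386]
eef_rot: [0.924, -0.382, 0.002, 0.0]
contact_force: [0.2, 0.1, 0.1]
opening: 0.657
```

>>> {"fn": "move_arm", "kwargs": {"targets": [[[0,0,0,0,0,0,0.9],[0,0,0,0,0,0,0.9],[0,0,0,0,0,0.03,0.9],[0,0,0,0,0,0.045,0.9],[0,0,0,0,0,0.045,0.9]]]}}

```text
clock: 9.3
tool_pos: [0.628, -0.1349, 0.1537]
eef_rot: [0.924, -0.381, -0.006, 0.002]
contact_force: [0.6, 0.1, 1.0]
opening: 0.899
```

>>> {"fn": "move_arm", "kwargs": {"targets": [[[0,0,0,0,0.04,0,0.9],[0,0,0,0,0.045,0,1],[0,0,0,0,0.045,0,1],[0,0,0,0,0.045,0,1],[0,0,0,0,0.04,0,1]]]}}

```text
clock: 9.8
tool_pos: [0.6322, 0.0747, 0.1622]
eef_rot: [0.921, -0.39, 0.003, 0.002]
contact_force: [0.4, 0.4, -1.0]
opening: 1.001
```

```bash
python3 err.py b; python3 - <<'E'
from h import *
p=r.snapshot("side"); save(p,"p1b",(110,210,220,380),4)
E
```

```text
grasp [0.6322 0.0747 0.1702] dxy [-0.      0.0991] tiltfix [0.0068 0.0035 0.    ] yaw -0.801 F [ 0.42  0.4  -0.98] 1.0006112561521665 9.8 [-0.07  0.81 -0.24  1.61  0.26  0.75 -1.23]
```

View pics/p1b.png

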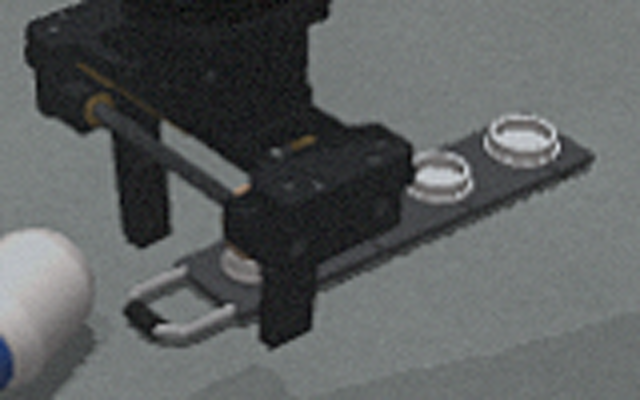

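The gripper hides seat_1 from the side camera. I'll check it once the arm is over the tray and move on to egg_b.

>>> {"fn": "move_arm", "kwargs": {"targets": [[[0.007,0.003,0,0,0.04,0,1],[0,0,0,0,0.032,-0.01,1],[0,0,0,0,0.016,-0.03,1],[0,0,0,0,0.004,-0.03,1],[0,0,0,0,0,-0.005,1]]]}}

```text
clock: 10.35
tool_pos: [0.6315, 0.1834, 0.0872]
eef_rot: [0.924, -0.382, -0.0, -0.007]
contact_force: [-0.9, -0.9, -1.0]
opening: 0.998
```

```bash
python3 err.py b; cat > chk.py <<'E'
import sys
from h import *
S=dict(a=((.6337,-.136),.045),b=((.5803,-.1842),.048),c=((.527,-.2326),.050),d=((.4737,-.281),.053))
for n in ("top","side"):
    p=r.snapshot(n); hsv=cv2.cvtColor(p["frame"],cv2.COLOR_RGB2HSV).astype(int)
    m=(hsv[...,0]<25)&(hsv[...,1]>50)&(hsv[...,2]>30)
    N,l,s,c=cv2.connectedComponentsWithStats(m.astype(np.uint8))
    for k in sys.argv[1]:
        q=proj(p,[*S[k][0],S[k][1]-.002])
        i=min((i for i in range(1,N) if s[i][4]>40),key=lambda i:np.hypot(c[i][1]-q[0],c[i][0]-q[1]))
        bb=[s[i][1]+(s[i][3]-1)/2,s[i][0]+(s[i][2]-1)/2]
        print(n,k,"exp",q.round(1),"bb",bb,s[i][2:5],"off",(at(p,bb,S[k][1]-.002)[:2]-S[k][0]).round(4))
    if len(sys.argv)>2: save(p,sys.argv[2]+n,(110,210,220,380) if n=="side" else (180,290,320,440),4)
E
python3 chk.py a
```

```text
grasp [0.6314 0.1833 0.0952] dxy [ 0.0008 -0.0095] tiltfix [-0.0141  0.005   0.    ] yaw -0.783 F [-0.92 -0.85 -1.02] 0.9976461587122828 10.35 [-0.24  0.94 -0.21  1.58  0.27  0.64 -1.36]
top a exp [200.  349.8] bb [np.float64(199.5), np.float64(350.0)] [ 15  16 183] off [ 0.0011 -0.0006]
side a exp [165.5 283.2] bb [np.float64(262.5), np.float64(268.0)] [ 23  26 466] off [-0.0013  0.3118]
```

egg_a is within about 1 mm of seat_1 in the top view. Next I grasp egg_b.

>>> {"fn": "move_arm", "kwargs": {"targets": [[[-0.014,0.005,0,0.001,-0.01,-0.005,1],[0,0,0,0,0,-0.015,1],[0,0,0,0,0,-0.012,1],[0,0,0,0,0,-0.005,1],[0,0,0,0,0,0,1]]]}}

```text
clock: 10.95
tool_pos: [0.6378, 0.1672, 0.0538]
eef_rot: [0.923, -0.385, 0.005, -0.001]
contact_force: [0.3, -0.4, 1.3]
opening: 1.003
```

```bash
python3 err.py b
```

```text
grasp [0.6378 0.1672 0.0618] dxy [-0.0056  0.0066] tiltfix [0.0015 0.0098 0.    ] yaw -0.791 F [ 0.28 -0.36  1.32] 1.002946245208438 10.95 [-0.23  0.99 -0.19  1.58  0.29  0.59 -1.37]
```

>>> {"fn": "move_arm", "kwargs": {"targets": [[[0.001,0.01,0,-0.005,0.006,-0.003,1],[0,0,0,0,0,-0.008,1],[0,0,0,0,0,-0.004,1],[0,0,0,0,0,0,1]]]}}

```text
clock: 11.35
tool_pos: [0.6325, 0.1746, 0.0379]
eef_rot: [0.923, -0.385, -0.0, -0.0]
contact_force: [-0.1, 0.1, -0.0]
opening: 1.0
```

```bash
python3 err.py b
```

```text
grasp [0.6325 0.1746 0.0459] dxy [-0.0003 -0.0008] tiltfix [-0.0006 -0.0006 -0.    ] yaw -0.791 F [-0.1   0.14 -0.04] 0.9995280703654144 11.35 [-0.24  1.01 -0.18  1.58  0.29  0.57 -1.38]
```

>>> {"fn": "move_arm", "kwargs": {"targets": [[[0,0,0,0,-0.001,-0.002,0.8],[0,0,0,0,0,0,0.4],[0,0,0,0,0,0,0.35],[0,0,0,0,0,0,0.35],[0,0,0,0,0,0,0.35]]]}}

```text
clock: 11.85
tool_pos: [0.633, 0.1735, 0.0362]
eef_rot: [0.923, -0.385, 0.0, -0.0]
contact_force: [0.9, 0.3, -1.2]
opening: 0.569
```

>>> {"fn": "move_arm", "kwargs": {"targets": [[[0,0,0,0,0,0,0.35],[0,0,0,0,0,0,0.35],[0,0,0,0,0,0,0.35],[0,0,0,0,0,0,0.35],[0,0,0,0,0,0,0.35]]]}}

```text
clock: 12.35
tool_pos: [0.6331, 0.1735, 0.0364]
eef_rot: [0.923, -0.385, 0.0, -0.001]
contact_force: [0.4, -1.0, -0.8]
opening: 0.467
```

```bash
python3 err.py b
```

```text
grasp [0.6331 0.1735 0.0444] dxy [-0.0009  0.0003] tiltfix [-0.0008  0.0008  0.    ] yaw -0.791 F [ 0.36 -0.97 -0.77] 0.46700786924755655 12.35 [-0.24  1.01 -0.18  1.59  0.29  0.57 -1.37]
```

>>> {"fn": "move_arm", "kwargs": {"targets": [[[0,0,0,0,0,0.01,0.35],[0,0,0,0,0,0.02,0.35],[0,0,0,0,0,0.04,0.35],[0,0,0,0,0,0.04,0.35],[0,0,0,0,-0.01,0.02,0.35]]]}}

```text
clock: 12.85
tool_pos: [0.6293, 0.1644, 0.1691]
eef_rot: [0.923, -0.384, -0.003, 0.001]
contact_force: [1.4, 0.0, -0.1]
opening: 0.465
```

```bash
python3 err.py s2
```

```text
grasp [0.6294 0.1644 0.1771] dxy [-0.0491 -0.3486] tiltfix [ 0.0001 -0.0069  0.    ] yaw -0.788 F [ 1.43  0.03 -0.09] 0.46513868334279007 12.85 [-0.2   0.82 -0.24  1.55  0.24  0.81 -1.32]
```

>>> {"fn": "move_arm", "kwargs": {"targets": [[[0,0,0,-0.006,-0.035,0,0.35],[0,0,0,-0.006,-0.045,0,0.35],[0,0,0,-0.006,-0.045,0,0.35],[0,0,0,-0.006,-0.045,0,0.35],[0,0,0,-0.006,-0.045,0,0.35]]]}}

```text
clock: 13.35
tool_pos: [0.6017, -0.0462, 0.1792]
eef_rot: [0.926, -0.377, 0.003, -0.006]
contact_force: [0.3, -1.1, -0.3]
opening: 0.466
```

>>> {"fn": "move_arm", "kwargs": {"targets": [[[0,0,0,-0.006,-0.045,0,0.35],[0,0,0,-0.006,-0.04,0,0.35],[0,0,0,-0.003,-0.025,0,0.35],[0,0,0,-0.002,-0.015,0,0.35],[0,0,0,0,-0.005,0,0.35]]]}}

```text
clock: 13.85
tool_pos: [0.5807, -0.1925, 0.183]
eef_rot: [0.924, -0.383, 0.005, -0.003]
contact_force: [0.7, 0.3, -1.0]
opening: 0.467
```

```bash
python3 err.py s2
```

```text
grasp [ 0.5806 -0.1925  0.191 ] dxy [-0.0003  0.0083] tiltfix [-0.0014  0.0106  0.    ] yaw -0.787 F [ 0.66  0.29 -0.99] 0.4671000876921653 13.85 [ 0.42  0.76 -0.3   1.68  0.3   0.74 -0.82]
```

>>> {"fn": "move_arm", "kwargs": {"targets": [[[-0.001,0.01,0,0,0.008,-0.03,0.35],[0,0,0,0,0,-0.04,0.35],[0,0,0,0,0,-0.03,0.35],[0,0,0,0,0,-0.012,0.35],[0,0,0,0,0,0,0.35]]]}}

```text
clock: 14.35
tool_pos: [0.5843, -0.1822, 0.0721]
eef_rot: [0.924, -0.383, 0.004, -0.002]
contact_force: [1.0, -1.1, -0.5]
opening: 0.463
```

```bash
python3 err.py s2
```

```text
grasp [ 0.5842 -0.1822  0.0801] dxy [-0.0039 -0.002 ] tiltfix [-0.0005  0.0096  0.    ] yaw -0.786 F [ 0.97 -1.12 -0.54] 0.4634828399823119 14.35 [ 0.36  0.92 -0.23  1.73  0.37  0.52 -0.89]
```

>>> {"fn": "move_arm", "kwargs": {"targets": [[[0,0.01,0,-0.004,-0.002,-0.008,0.35],[0,0,0,0,0,-0.006,0.35],[0,0,0,0,0,-0.003,0.35],[0,0,0,0,0,0,0.35]]]}}

```text
clock: 14.75
tool_pos: [0.5829, -0.1838, 0.0578]
eef_rot: [0.924, -0.382, 0.002, -0.001]
contact_force: [-0.9, -0.3, -0.5]
opening: 0.467
```

```bash
python3 err.py s2
```

```text
grasp [ 0.5829 -0.1838  0.0658] dxy [-0.0026 -0.0004] tiltfix [0.0003 0.0051 0.    ] yaw -0.785 F [-0.9  -0.32 -0.5 ] 0.4667781352619493 14.75 [ 0.36  0.94 -0.22  1.73  0.38  0.5  -0.9 ]
```

>>> {"fn": "move_arm", "kwargs": {"targets": [[[0,0.005,0,-0.003,0,-0.006,0.35],[0,0,0,0,0,-0.004,0.35],[0,0,0,0,0,-0.002,0.35],[0,0,0,0,0,0,0.35]]]}}

```text
clock: 15.15
tool_pos: [0.5804, -0.1843, 0.046]
eef_rot: [0.924, -0.383, 0.001, 0.0]
contact_force: [0.0, 0.2, -1.3]
opening: 0.465
```

```bash
python3 err.py s2
```

```text
grasp [ 0.5804 -0.1843  0.054 ] dxy [-0.0001  0.0001] tiltfix [0.0009 0.0018 0.    ] yaw -0.785 F [ 0.01  0.18 -1.26] 0.4650337928809433 15.15 [ 0.35  0.96 -0.21  1.74  0.38  0.48 -0.9 ]
```

>>> {"fn": "move_arm", "kwargs": {"targets": [[[0,0.002,0,0,0,-0.003,0.35],[0,0,0,0,0,-0.002,0.35],[0,0,0,0,0,0,0.35],[0,0,0,0,0,0,0.35]]]}}

```text
clock: 15.55
tool_pos: [0.5819, -0.1852, 0.0414]
eef_rot: [0.924, -0.383, 0.002, 0.0]
contact_force: [0.2, -0.5, -0.5]
opening: 0.466
```

```bash
python3 err.py s2
```

```text
grasp [ 0.5819 -0.1852  0.0494] dxy [-0.0016  0.001 ] tiltfix [0.0022 0.0028 0.    ] yaw -0.786 F [ 0.17 -0.48 -0.51] 0.4656024244501513 15.55 [ 0.35  0.97 -0.21  1.74  0.39  0.48 -0.9 ]
```

Egg_b is at its seated height. I release it and head back towards egg_c.

>>> {"fn": "move_arm", "kwargs": {"targets": [[[0,0,0,-0.001,0.001,0,0.35],[0,0,0,0,0,0,0.55],[0,0,0,0,0,0,0.65],[0,0,0,0,0,0,0.75],[0,0,0,0,0,0,0.85]]]}}

```text
clock: 16.05
tool_pos: [0.5802, -0.1836, 0.0412]
eef_rot: [0.924, -0.383, 0.001, 0.0]
contact_force: [0.4, -0.5, 0.1]
opening: 0.8
```

>>> {"fn": "move_arm", "kwargs": {"targets": [[[0,0,0,0,0,0,0.95],[0,0,0,0,0,0.02,0.95],[0,0,0,0,0,0.045,0.95],[0,0,0,0,0,0.045,0.95],[0,0,0,0,0.02,0.02,0.95]]]}}

```text
clock: 16.55
tool_pos: [0.5757, -0.1654, 0.1709]
eef_rot: [0.923, -0.385, -0.004, 0.002]
contact_force: [0.4, 0.5, -0.4]
opening: 0.949
```

>>> {"fn": "move_arm", "kwargs": {"targets": [[[0,0,0,0.005,0.047,0,1],[0,0,0,0.005,0.048,0,1],[0,0,0,0.005,0.048,0,1],[0,0,0,0.005,0.048,0,1],[0,0,0,0.005,0.048,0,1]]]}}

```text
clock: 17.05
tool_pos: [0.6021, 0.0725, 0.1762]
eef_rot: [0.92, -0.392, 0.001, 0.003]
contact_force: [0.9, 0.8, -0.4]
opening: 1.001
```

>>> {"fn": "move_arm", "kwargs": {"targets": [[[0,0,0,0.006,0.048,0,1],[0,0,0,0.006,0.045,0,1],[0,0,0,0.006,0.035,0,1],[0,0,0,0.003,0.02,0,1],[0,0,0,0,0.005,0,1]]]}}

```text
clock: 17.55
tool_pos: [0.6201, 0.2431, 0.1763]
eef_rot: [0.923, -0.386, -0.001, 0.0]
contact_force: [0.7, 0.2, -0.4]
opening: 1.003
```

```bash
python3 err.py c; python3 chk.py ab q2
```

```text
grasp [0.6201 0.2431 0.1843] dxy [0.0071 0.0206] tiltfix [ 0.0003 -0.0016  0.    ] yaw -0.792 F [ 0.69  0.18 -0.38] 1.0027285657535863 17.55 [-0.33  0.83 -0.23  1.49  0.22  0.84 -1.42]
top a exp [200.  349.8] bb [np.float64(199.5), np.float64(350.0)] [ 15  16 182] off [ 0.0011 -0.0006]
top b exp [221.4 370.7] bb [np.float64(220.5), np.float64(371.5)] [ 18  18 247] off [ 0.0023 -0.002 ]
side a exp [165.5 283.2] bb [np.float64(154.0), np.float64(307.0)] [ 17  21 255] off [-0.052  -0.0532]
side b exp [154.1 307.5] bb [np.float64(154.0), np.float64(307.0)] [ 17  21 255] off [ 0.0012 -0.0004]
```

View pics/q2side.png

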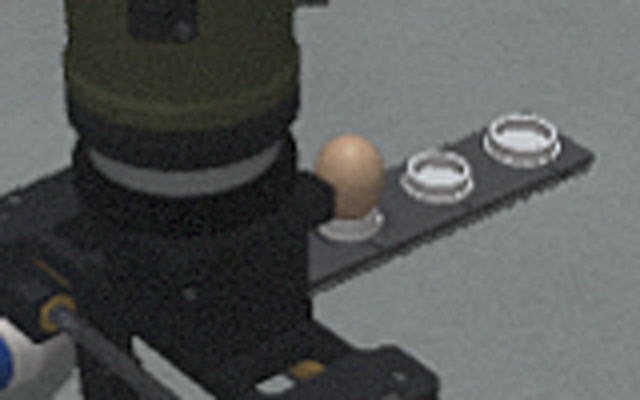

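Egg_b stands upright in seat_2 (crop pixel (350,175)); both views put it within 3 mm. Next is egg_c.

>>> {"fn": "move_arm", "kwargs": {"targets": [[[0,-0.002,0,0.007,0.014,-0.025,1],[0,0,0,0,0.006,-0.04,1],[0,0,0,0,0,-0.03,1],[0,0,0,0,0,-0.01,1],[0,0,0,0,0,0,1]]]}}

```text
clock: 18.15
tool_pos: [0.6304, 0.2462, 0.07]
eef_rot: [0.919, -0.393, 0.004, 0.005]
contact_force: [-0.1, 0.8, -0.2]
opening: 1.001
```

```bash
python3 err.py c
```

```text
grasp [0.6304 0.2463 0.078 ] dxy [-0.0032  0.0174] tiltfix [0.0117 0.0032 0.    ] yaw -0.808 F [-0.08  0.78 -0.22] 1.0008037450953933 18.15 [-0.35  0.98 -0.18  1.51  0.26  0.68 -1.47]
```

>>> {"fn": "move_arm", "kwargs": {"targets": [[[0.012,0.003,0,-0.003,0.012,0,1],[0,0,0,0,0.004,0,1],[0,0,0,0,0,0,1],[0,0,0,0,0,0,1]]]}}

```text
clock: 18.55
tool_pos: [0.6303, 0.2621, 0.0751]
eef_rot: [0.919, -0.395, 0.002, -0.003]
contact_force: [0.3, 0.4, 0.1]
opening: 1.002
```

```bash
python3 err.py c
```

```text
grasp [0.6303 0.2621 0.0831] dxy [-0.0031  0.0016] tiltfix [-0.0032  0.0064  0.    ] yaw -0.811 F [0.33 0.44 0.12] 1.0020240534666325 18.55 [-0.37  0.98 -0.19  1.5   0.25  0.68 -1.48]
```

>>> {"fn": "move_arm", "kwargs": {"targets": [[[-0.003,0.006,0,-0.003,0.001,-0.01,1],[0,0,0,0,0,-0.013,1],[0,0,0,0,0,-0.008,1],[0,0,0,0,0,0,1]]]}}

```text
clock: 18.95
tool_pos: [0.6273, 0.2635, 0.0424]
eef_rot: [0.919, -0.394, 0.001, -0.0]
contact_force: [-0.9, -0.4, 0.0]
opening: 1.003
```

```bash
python3 err.py c
```

```text
grasp [0.6273 0.2635 0.0504] dxy [-0.0001  0.0002] tiltfix [-0.0004  0.0013  0.    ] yaw -0.811 F [-0.9  -0.36  0.05] 1.0027965736157944 18.95 [-0.37  1.03 -0.18  1.5   0.26  0.63 -1.49]
```

>>> {"fn": "move_arm", "kwargs": {"targets": [[[0,0,0,0,0,-0.001,0.7],[0,0,0,0,0,0,0.4],[0,0,0,0,0,0,0.4],[0,0,0,0,0,0,0.4],[0,0,0,0,0,0,0.4]]]}}

```text
clock: 19.45
tool_pos: [0.6274, 0.2632, 0.0409]
eef_rot: [0.919, -0.395, 0.0, -0.0]
contact_force: [-0.2, -0.6, 0.5]
opening: 0.569
```

>>> {"fn": "move_arm", "kwargs": {"targets": [[[0,0,0,0,0,0,0.4],[0,0,0,0,0,0,0.4],[0,0,0,0,0,0,0.4],[0,0,0,0,0,0,0.4]]]}}

```text
clock: 19.85
tool_pos: [0.6276, 0.263, 0.0413]
eef_rot: [0.919, -0.395, 0.001, -0.0]
contact_force: [-1.0, -0.2, -0.8]
opening: 0.521
```

```bash
python3 err.py c
```

```text
grasp [0.6276 0.263  0.0493] dxy [-0.0004  0.0007] tiltfix [0.     0.0015 0.    ] yaw -0.811 F [-1.02 -0.23 -0.78] 0.5210078876125573 19.85 [-0.37  1.03 -0.18  1.5   0.26  0.63 -1.49]
```

>>> {"fn": "move_arm", "kwargs": {"targets": [[[0,0,0,0,0,0.01,0.4],[0,0,0,0,0,0.025,0.4],[0,0,0,0,0,0.045,0.4],[0,0,0,0,0,0.045,0.4],[0,0,0,-0.004,-0.02,0.02,0.4]]]}}

```text
clock: 20.35
tool_pos: [0.6194, 0.2455, 0.1889]
eef_rot: [0.92, -0.392, -0.003, 0.001]
contact_force: [0.1, 0.1, -0.9]
opening: 0.526
```

```bash
python3 err.py s3
```

```text
grasp [0.6194 0.2455 0.1969] dxy [-0.0924 -0.4781] tiltfix [-0.0001 -0.006  -0.    ] yaw -0.806 F [ 0.12  0.09 -0.88] 0.5257842314074679 20.35 [-0.33  0.82 -0.23  1.48  0.21  0.87 -1.43]
```

>>> {"fn": "move_arm", "kwargs": {"targets": [[[0,0,0,-0.009,-0.04,0,0.4],[0,0,0,-0.009,-0.047,0,0.4],[0,0,0,-0.009,-0.047,0,0.4],[0,0,0,-0.009,-0.047,0,0.4],[0,0,0,-0.009,-0.047,0,0.4]]]}}

```text
clock: 20.85
tool_pos: [0.5756, 0.0199, 0.1992]
eef_rot: [0.922, -0.387, 0.003, -0.007]
contact_force: [1.8, -1.2, -1.0]
opening: 0.524
```

>>> {"fn": "move_arm", "kwargs": {"targets": [[[0,0,0,-0.009,-0.047,0,0.4],[0,0,0,-0.009,-0.047,0,0.4],[0,0,0,-0.009,-0.045,0,0.4],[0,0,0,-0.009,-0.04,0,0.4],[0,0,0,-0.006,-0.025,0,0.4]]]}}

```text
clock: 21.35
tool_pos: [0.5301, -0.1971, 0.2036]
eef_rot: [0.921, -0.389, 0.006, -0.005]
contact_force: [0.4, -1.5, -1.6]
opening: 0.521
```

```bash
python3 err.py s3
```

```text
grasp [ 0.53   -0.1972  0.2116] dxy [-0.003  -0.0354] tiltfix [-0.0053  0.015   0.    ] yaw -0.799 F [ 0.37 -1.49 -1.6 ] 0.521353916674017 21.35 [ 0.47  0.68 -0.31  1.8   0.29  0.69 -0.8 ]
```

>>> {"fn": "move_arm", "kwargs": {"targets": [[[-0.005,0.015,0,-0.002,-0.018,-0.02,0.4],[0,0,0,0,-0.008,-0.04,0.4],[0,0,0,0,-0.003,-0.04,0.4],[0,0,0,0,0,-0.02,0.4],[0,0,0,0,0,-0.005,0.4]]]}}

```text
clock: 21.85
tool_pos: [0.528, -0.2377, 0.0806]
eef_rot: [0.918, -0.395, 0.006, 0.002]
contact_force: [-0.4, 0.2, -0.3]
opening: 0.518
```

>>> {"fn": "move_arm", "kwargs": {"targets": [[[0,0,0,0,0,0,0.4],[0,0,0,0,0,0,0.4]]]}}

```text
clock: 22.05
tool_pos: [0.5286, -0.2375, 0.0816]
eef_rot: [0.919, -0.395, 0.006, 0.002]
contact_force: [-0.1, 0.0, -0.8]
opening: 0.527
```

```bash
python3 err.py s3
```

```text
grasp [ 0.5285 -0.2374  0.0896] dxy [-0.0015  0.0048] tiltfix [0.0093 0.0097 0.    ] yaw -0.813 F [-0.1   0.03 -0.84] 0.5267313393879036 22.05 [ 0.46  0.87 -0.21  1.84  0.39  0.46 -0.84]
```

>>> {"fn": "move_arm", "kwargs": {"targets": [[[0.009,0.01,0,-0.002,0.005,-0.006,0.4],[0,0,0,0,0,-0.01,0.4],[0,0,0,0,0,-0.006,0.4],[0,0,0,0,0,0,0.4]]]}}

```text
clock: 22.45
tool_pos: [0.529, -0.232, 0.0615]
eef_rot: [0.919, -0.395, 0.003, -0.001]
contact_force: [-0.9, -0.5, -2.0]
opening: 0.522
```

```bash
python3 err.py s3
```

```text
grasp [ 0.5289 -0.2319  0.0695] dxy [-0.0019 -0.0007] tiltfix [0.001  0.0052 0.    ] yaw -0.812 F [-0.91 -0.48 -2.04] 0.5215559319087697 22.45 [ 0.45  0.91 -0.2   1.84  0.39  0.43 -0.85]
```

>>> {"fn": "move_arm", "kwargs": {"targets": [[[0.001,0.005,0,-0.002,-0.001,-0.006,0.4],[0,0,0,0,0,-0.005,0.4],[0,0,0,0,0,-0.002,0.4],[0,0,0,0,0,0,0.4]]]}}

```text
clock: 22.85
tool_pos: [0.5267, -0.2332, 0.0472]
eef_rot: [0.919, -0.395, -0.0, 0.0]
contact_force: [-0.4, 0.1, -0.8]
opening: 0.523
```

```bash
python3 err.py s3
```

```text
grasp [ 0.5267 -0.2332  0.0552] dxy [0.0003 0.0006] tiltfix [ 0.0001 -0.0005  0.    ] yaw -0.812 F [-0.4   0.14 -0.78] 0.5226719878611364 22.85 [ 0.45  0.93 -0.19  1.84  0.4   0.41 -0.85]
```

>>> {"fn": "move_arm", "kwargs": {"targets": [[[0,0,0,0,0,-0.002,0.4],[0,0,0,0,0,-0.0015,0.4],[0,0,0,0,0,0,0.4],[0,0,0,0,0,0,0.4]]]}}

```text
clock: 23.25
tool_pos: [0.528, -0.2339, 0.0441]
eef_rot: [0.919, -0.395, 0.001, 0.0]
contact_force: [-0.1, -0.1, -1.6]
opening: 0.522
```

```bash
python3 err.py s3
```

```text
grasp [ 0.528  -0.2339  0.0521] dxy [-0.001   0.0013] tiltfix [0.0013 0.0024 0.    ] yaw -0.812 F [-0.11 -0.13 -1.62] 0.5224722862146323 23.25 [ 0.45  0.94 -0.19  1.84  0.4   0.4  -0.85]
```

>>> {"fn": "move_arm", "kwargs": {"targets": [[[0,0,0,-0.001,0.001,-0.001,0.4],[0,0,0,0,0,0,0.55],[0,0,0,0,0,0,0.65],[0,0,0,0,0,0,0.75],[0,0,0,0,0,0,0.85]]]}}

```text
clock: 23.75
tool_pos: [0.5268, -0.2327, 0.0434]
eef_rot: [0.919, -0.395, 0.001, 0.0]
contact_force: [-0.5, 0.2, 0.0]
opening: 0.798
```

>>> {"fn": "move_arm", "kwargs": {"targets": [[[0,0,0,0,0,0,1],[0,0,0,0,0,0.02,1],[0,0,0,0,0,0.045,1],[0,0,0,0,0,0.045,1],[0,0,0,0,0.02,0.02,1]]]}}

```text
clock: 24.25
tool_pos: [0.5225, -0.2138, 0.1732]
eef_rot: [0.918, -0.397, -0.004, 0.001]
contact_force: [0.2, 0.5, -0.8]
opening: 1.0
```

>>> {"fn": "move_arm", "kwargs": {"targets": [[[0,0,0,-0.009,0.045,0,1],[0,0,0,-0.009,0.047,0,1],[0,0,0,-0.009,0.047,0,1],[0,0,0,-0.009,0.047,0,1],[0,0,0,-0.009,0.047,0,1]]]}}

```text
clock: 24.75
tool_pos: [0.479, 0.0197, 0.1779]
eef_rot: [0.915, -0.403, 0.003, 0.001]
contact_force: [0.9, 0.2, -0.6]
opening: 1.002
```

>>> {"fn": "move_arm", "kwargs": {"targets": [[[0,0,0,-0.009,0.045,0,1],[0,0,0,-0.009,0.035,0,1],[0,0,0,-0.005,0.02,0,1],[0,0,0,0,0.01,0,1],[0,0,0,0,0,0,1]]]}}

```text
clock: 25.25
tool_pos: [0.4524, 0.1427, 0.1785]
eef_rot: [0.918, -0.397, 0.002, -0.002]
contact_force: [0.1, -0.9, -0.3]
opening: 1.007
```

```bash
python3 err.py d; python3 chk.py abc q3
```

```text
grasp [0.4523 0.1427 0.1865] dxy [0.0002 0.0211] tiltfix [-0.0011  0.0052  0.    ] yaw -0.816 F [ 0.08 -0.9  -0.27] 1.0065233433043803 25.25 [-0.29  0.62 -0.18  2.09  0.24  0.45 -1.47]
top a exp [200.  349.8] bb [np.float64(199.5), np.float64(350.5)] [ 16  16 184] off [ 0.0011 -0.0018]
top b exp [221.4 370.7] bb [np.float64(220.5), np.float64(371.5)] [ 18  18 247] off [ 0.0023 -0.002 ]
top c exp [243.5 392.2] bb [np.float64(243.0), np.float64(393.0)] [ 21  19 319] off [ 0.0013 -0.0019]
side a exp [165.5 283.2] bb [np.float64(165.0), np.float64(283.0)] [ 15  19 225] off [ 0.0007 -0.0019]
side b exp [154.1 307.5] bb [np.float64(154.0), np.float64(307.0)] [ 17  21 280] off [ 0.0012 -0.0004]
side c exp [143.8 330.3] bb [np.float64(143.5), np.float64(325.0)] [  9  22 139] off [ 0.013 -0.   ]
```

All three eggs check out; egg_c is partly hidden in the side view. Last is egg_d.

>>> {"fn": "move_arm", "kwargs": {"targets": [[[-0.001,0.005,0,0,0.014,-0.02,1],[0,0,0,0,0.007,-0.035,1],[0,0,0,0,0,-0.015,1],[0,0,0,0,0,-0.005,1],[0,0,0,0,0,0,1]]]}}

```text
clock: 25.85
tool_pos: [0.4568, 0.1516, 0.1017]
eef_rot: [0.914, -0.406, 0.003, 0.002]
contact_force: [-0.2, -0.3, 0.6]
opening: 1.0
```

```bash
python3 err.py d
```

```text
grasp [0.4568 0.1517 0.1097] dxy [-0.0043  0.0121] tiltfix [0.0063 0.0034 0.    ] yaw -0.836 F [-0.16 -0.27  0.56] 0.999976209579442 25.85 [-0.36  0.77 -0.09  2.12  0.28  0.27 -1.53]
```

>>> {"fn": "move_arm", "kwargs": {"targets": [[[0.006,0.003,0.02,-0.004,0.012,0,1],[0,0,0,0,0,0,1],[0,0,0,0,0,0,1]]]}}

```text
clock: 26.15
tool_pos: [0.4539, 0.163, 0.1035]
eef_rot: [0.917, -0.398, 0.001, -0.001]
contact_force: [0.6, 0.1, 0.4]
opening: 1.003
```

```bash
python3 err.py d
```

```text
grasp [0.4539 0.163  0.1115] dxy [-0.0014  0.0008] tiltfix [-0.0008  0.0028  0.    ] yaw -0.818 F [0.56 0.1  0.41] 1.0030496911704552 26.15 [-0.38  0.77 -0.1   2.11  0.28  0.27 -1.54]
```

>>> {"fn": "move_arm", "kwargs": {"targets": [[[0,0.003,0,-0.001,0.001,-0.02,1],[0,0,0,0,0,-0.02,1],[0,0,0,0,0,-0.01,1],[0,0,0,0,0,-0.003,1],[0,0,0,0,0,0,1]]]}}

```text
clock: 26.65
tool_pos: [0.4553, 0.1652, 0.0521]
eef_rot: [0.917, -0.398, 0.002, -0.003]
contact_force: [-1.1, 0.1, -0.2]
opening: 1.001
```

```bash
python3 err.py d
```

```text
grasp [0.4553 0.1652 0.0601] dxy [-0.0028 -0.0014] tiltfix [-0.0042  0.0065  0.    ] yaw -0.818 F [-1.09  0.11 -0.18] 1.0006722755988013 26.65 [-0.41  0.87 -0.05  2.13  0.29  0.14 -1.55]
```

>>> {"fn": "move_arm", "kwargs": {"targets": [[[-0.004,0.006,0,-0.003,-0.001,-0.004,1],[0,0,0,0,0,-0.002,1],[0,0,0,0,0,0,1]]]}}

```text
clock: 26.95
tool_pos: [0.4528, 0.1644, 0.0471]
eef_rot: [0.917, -0.398, 0.001, -0.001]
contact_force: [0.2, -0.1, 0.3]
opening: 1.0
```

```bash
python3 err.py d
```

```text
grasp [0.4528 0.1644 0.0551] dxy [-0.0003 -0.0006] tiltfix [-0.0009  0.0021  0.    ] yaw -0.818 F [ 0.17 -0.13  0.27] 1.000060880993403 26.95 [-0.41  0.88 -0.05  2.13  0.29  0.13 -1.56]
```

>>> {"fn": "move_arm", "kwargs": {"targets": [[[0,0.002,0,0,0,-0.001,0.7],[0,0,0,0,0,0,0.45],[0,0,0,0,0,0,0.45],[0,0,0,0,0,0,0.45],[0,0,0,0,0,0,0.45]]], "force": 18}}

```text
clock: 27.45
tool_pos: [0.4534, 0.1644, 0.0467]
eef_rot: [0.917, -0.398, 0.0, -0.001]
contact_force: [0.3, -0.3, -0.9]
opening: 0.574
```

>>> {"fn": "move_arm", "kwargs": {"targets": [[[0,0,0,0,0,0,0.45],[0,0,0,0,0,0,0.45],[0,0,0,0,0,0,0.45],[0,0,0,0,0,0,0.45]]]}}

```text
clock: 27.85
tool_pos: [0.4535, 0.1643, 0.0467]
eef_rot: [0.917, -0.398, 0.0, -0.001]
contact_force: [1.2, 0.8, 0.0]
opening: 0.577
```

```bash
python3 err.py d
```

```text
grasp [0.4535 0.1643 0.0547] dxy [-0.001  -0.0005] tiltfix [-0.0013  0.0014  0.    ] yaw -0.819 F [1.21 0.75 0.04] 0.5769813962759611 27.85 [-0.41  0.88 -0.05  2.13  0.29  0.13 -1.55]
```

>>> {"fn": "move_arm", "kwargs": {"targets": [[[0,0,0,0,0,0.01,0.45],[0,0,0,0,0,0.02,0.45],[0,0,0,0,0,0.04,0.45],[0,0,0,0,0,0.045,0.45],[0,0,0,0,-0.02,0.02,0.45]]]}}

```text
clock: 28.35
tool_pos: [0.4505, 0.1461, 0.1853]
eef_rot: [0.919, -0.395, -0.002, 0.001]
contact_force: [1.4, 0.1, -1.9]
opening: 0.576
```

```bash
python3 err.py s4
```

```text
grasp [0.4505 0.1461 0.1933] dxy [ 0.0232 -0.4271] tiltfix [ 0.0003 -0.0046  0.    ] yaw -0.813 F [ 1.37  0.11 -1.86] 0.5755820391068908 28.35 [-0.28  0.61 -0.2   2.07  0.24  0.48 -1.47]
```

>>> {"fn": "move_arm", "kwargs": {"targets": [[[0,0,0,0.003,-0.038,0,0.45],[0,0,0,0.003,-0.045,0,0.45],[0,0,0,0.003,-0.045,0,0.45],[0,0,0,0.003,-0.045,0,0.45],[0,0,0,0.003,-0.045,0,0.45]]]}}

```text
clock: 28.85
tool_pos: [0.4668, -0.0732, 0.1932]
eef_rot: [0.921, -0.389, 0.003, -0.004]
contact_force: [0.4, -1.1, -0.5]
opening: 0.576
```

>>> {"fn": "move_arm", "kwargs": {"targets": [[[0,0,0,0.002,-0.045,0,0.45],[0,0,0,0.002,-0.045,0,0.45],[0,0,0,0.002,-0.04,0,0.45],[0,0,0,0.002,-0.028,0,0.45],[0,0,0,0.001,-0.014,0,0.45]]]}}

```text
clock: 29.35
tool_pos: [0.4714, -0.2592, 0.1961]
eef_rot: [0.919, -0.394, 0.003, -0.001]
contact_force: [0.2, 0.7, -0.9]
opening: 0.577
```

>>> {"fn": "move_arm", "kwargs": {"targets": [[[0,0,0,0,0,0,0.45],[0,0,0,0,0,0,0.45]]]}}

```text
clock: 29.55
tool_pos: [0.4698, -0.2616, 0.1967]
eef_rot: [0.918, -0.396, 0.003, -0.001]
contact_force: [0.0, 0.7, -2.1]
opening: 0.577
```

```bash
python3 err.py s4
```

```text
grasp [ 0.4698 -0.2616  0.2047] dxy [ 0.0039 -0.0194] tiltfix [0.0013 0.006  0.    ] yaw -0.814 F [ 0.01  0.74 -2.08] 0.5774542293227406 29.55 [ 0.62  0.66 -0.33  1.89  0.33  0.64 -0.72]
```

>>> {"fn": "move_arm", "kwargs": {"targets": [[[0.001,0.006,0,0.004,-0.012,-0.02,0.45],[0,0,0,0,-0.008,-0.035,0.45],[0,0,0,0,0,-0.035,0.45],[0,0,0,0,0,-0.015,0.45],[0,0,0,0,0,0,0.45]]]}}

```text
clock: 30.05
tool_pos: [0.4762, -0.2734, 0.0914]
eef_rot: [0.921, -0.391, 0.001, -0.002]
contact_force: [-0.7, 0.8, -1.6]
opening: 0.578
```

```bash
python3 err.py s4
```

```text
grasp [ 0.4762 -0.2734  0.0994] dxy [-0.0025 -0.0076] tiltfix [-0.0023  0.0037  0.    ] yaw -0.803 F [-0.65  0.81 -1.58] 0.5777825826706416 30.05 [ 0.58  0.84 -0.24  1.92  0.42  0.43 -0.77]
```

>>> {"fn": "move_arm", "kwargs": {"targets": [[[-0.002,0.004,0,-0.003,-0.008,-0.008,0.45],[0,0,0,0,0,-0.012,0.45],[0,0,0,0,0,-0.006,0.45],[0,0,0,0,0,0,0.45]]]}}

```text
clock: 30.45
tool_pos: [0.4749, -0.2797, 0.0661]
eef_rot: [0.921, -0.389, 0.001, -0.001]
contact_force: [-0.2, 0.0, -0.8]
opening: 0.578
```

```bash
python3 err.py s4
```

```text
grasp [ 0.4749 -0.2797  0.0741] dxy [-0.0012 -0.0013] tiltfix [-0.      0.0026  0.    ] yaw -0.799 F [-0.21  0.02 -0.78] 0.5780383736799488 30.45 [ 0.57  0.88 -0.21  1.92  0.44  0.38 -0.77]
```

>>> {"fn": "move_arm", "kwargs": {"targets": [[[0,0.003,0,-0.001,-0.001,-0.006,0.45],[0,0,0,0,0,-0.005,0.45],[0,0,0,0,0,-0.003,0.45],[0,0,0,0,0,0,0.45]]]}}

```text
clock: 30.85
tool_pos: [0.4745, -0.2811, 0.0518]
eef_rot: [0.921, -0.389, 0.001, 0.0]
contact_force: [-0.6, -1.0, -2.1]
opening: 0.577
```

```bash
python3 err.py s4
```

```text
grasp [ 0.4745 -0.2811  0.0598] dxy [-0.0008  0.0001] tiltfix [0.0007 0.0012 0.    ] yaw -0.799 F [-0.56 -1.04 -2.09] 0.5765151254769747 30.85 [ 0.57  0.91 -0.2   1.92  0.45  0.36 -0.78]
```

>>> {"fn": "move_arm", "kwargs": {"targets": [[[0,0,0,-0.001,0,-0.002,0.45],[0,0,0,0,0,-0.002,0.45],[0,0,0,0,0,0,0.45],[0,0,0,0,0,0,0.45]]]}}

```text
clock: 31.25
tool_pos: [0.4749, -0.2816, 0.0482]
eef_rot: [0.921, -0.389, 0.002, -0.0]
contact_force: [-0.3, 0.0, -0.8]
opening: 0.577
```

```bash
python3 err.py s4
```

```text
grasp [ 0.4749 -0.2816  0.0562] dxy [-0.0012  0.0006] tiltfix [0.0017 0.0044 0.    ] yaw -0.799 F [-0.31  0.01 -0.83] 0.5771912568780437 31.25 [ 0.56  0.91 -0.19  1.92  0.46  0.35 -0.78]
```

>>> {"fn": "move_arm", "kwargs": {"targets": [[[0,0.003,0,-0.001,0.001,-0.0015,0.45],[0,0,0,0,0,0,0.45],[0,0,0,0,0,0,0.65],[0,0,0,0,0,0,0.75],[0,0,0,0,0,0,0.85]]]}}

```text
clock: 31.75
tool_pos: [0.474, -0.2807, 0.047]
eef_rot: [0.921, -0.389, 0.001, 0.001]
contact_force: [-0.3, 0.1, -0.2]
opening: 0.805
```

>>> {"fn": "move_arm", "kwargs": {"targets": [[[0,0,0,0,0,0,1],[0,0,0,0,0,0,1],[0,0,0,0,0,0.02,1],[0,0,0,0,0,0.045,1],[0,0,0,0,0,0.045,1]]]}}

```text
clock: 32.25
tool_pos: [0.469, -0.2781, 0.154]
eef_rot: [0.922, -0.388, -0.007, 0.001]
contact_force: [0.4, -0.1, 0.5]
opening: 1.0
```

>>> {"fn": "move_arm", "kwargs": {"targets": [[[0,0,0,0,-0.02,0.04,1],[0,0,0,-0.02,-0.04,0,1],[0,0,0,-0.03,-0.035,0,1],[0,0,0,-0.03,-0.035,0,1],[0,0,0,-0.02,-0.02,0,1]]]}}

```text
clock: 32.75
tool_pos: [0.3734, -0.4287, 0.2038]
eef_rot: [0.924, -0.382, 0.002, -0.0]
contact_force: [0.1, 0.3, -0.7]
opening: 1.001
```

>>> {"fn": "move_arm", "kwargs": {"targets": [[[0,0,0,-0.02,-0.03,0,1],[0,0,0,-0.01,-0.01,0,1],[0,0,0,0,0,0,1],[0,0,0,0,0,0,1]]]}}

```text
clock: 33.15
tool_pos: [0.3369, -0.4727, 0.2033]
eef_rot: [0.922, -0.386, 0.0, 0.0]
contact_force: [1.4, 0.3, -0.5]
opening: 0.997
```

```bash
python3 chk.py abcd q4;python3 err.py s4; python3 - <<'E'
from h import *
p=r.snapshot("side"); print([(d["centre"],round(d["score"],2)) for d in r.find_in(p,"lamp")])
E
```

```text
top a exp [200.  349.8] bb [np.float64(199.5), np.float64(350.5)] [ 16  16 184] off [ 0.0011 -0.0018]
top b exp [221.4 370.7] bb [np.float64(220.5), np.float64(371.5)] [ 18  18 249] off [ 0.0023 -0.002 ]
top c exp [243.5 392.2] bb [np.float64(243.0), np.float64(393.0)] [ 21  19 322] off [ 0.0013 -0.0019]
top d exp [266.2 414.5] bb [np.float64(265.5), np.float64(415.5)] [ 24  22 410] off [ 0.0016 -0.0025]
side a exp [165.5 283.2] bb [np.float64(165.0), np.float64(283.0)] [ 15  19 227] off [ 0.0007 -0.0019]
side b exp [154.1 307.5] bb [np.float64(154.0), np.float64(307.0)] [ 17  21 282] off [ 0.0012 -0.0004]
side c exp [143.8 330.3] bb [np.float64(143.5), np.float64(330.0)] [ 19  22 336] off [ 0.0008 -0.0011]
side d exp [133.7 351.8] bb [np.float64(134.0), np.float64(351.0)] [ 21  25 393] off [0.0021 0.0017]
grasp [ 0.3376 -0.4721  0.2114] dxy [0.1361 0.1911] tiltfix [0.0006 0.     0.    ] yaw -0.791 F [ 0.69 -0.59 -0.64] 1.00101195643887 33.25 [ 1.1   0.71 -0.39  1.75  0.37  0.76 -0.27]
[([185.0, 218.4], 0.85), ([142.1, 334.1], 0.57)]
```

View pics/q4side.png

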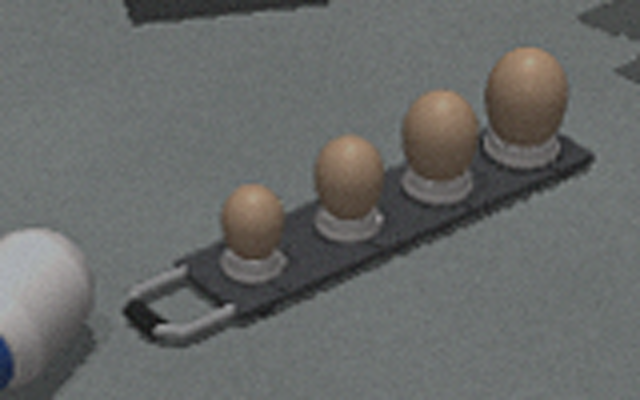

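All four eggs stand upright in their seats, from smallest at the handle (crop (252,225)) to largest (526,100). The lamp has not moved and the arm is clear, so I hand in.

```bash
python3 -c "
from plant import r
print(r.finish_job())"
```

```text
the job is handed in; nothing more can be done
None
```

All four eggs are in the rack in size order, egg_a in seat_1 at the handle up to egg_d in seat_4, blunt end up. I handed the job in at about 33 s on the robot's clock.

- **Eggs:** In the last pictures, both cameras put every egg within about 3 mm of its seat's axis and at its seated height. All four stand upright and released.
- **Lamp:** It lies where it was, within the detector's 1–2 pixel scatter.
- **Arm:** It is clear of everything, with the gripper open.
- **Disagreements:** The seat positions from the two cameras differed by about 3 mm, which is within tolerance. My first colour threshold caught only part of the eggs in the side view, so I corrected it before moving. The last lamp search also returned a low-score false hit on one of the racked eggs. No final check failed.

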